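# Stand the big cast disc in the drying rack

### The arm

A 6-joint arm with a two-finger parallel gripper is mounted at the origin on the work surface. World frame = base frame: x ahead of the robot, y to its left, z up, the work surface at z = 0. Lengths are in mm, angles in rad, forces in N, time in s.
With the tool pointing down it reaches from about 300 to 775 mm from the base axis. Payload 14.6 kg.
Tool frame: the origin (TCP) lies between the finger pads; the fingertips stand 19 mm ahead of it and the grasp point (between the pads) is the TCP; x points along the fingers, y is the direction in which the jaws open and shut, and the axes are right-handed (so a half turn about x gives the same grasp; the last joint's range is limited). The gripper opens to 94 mm and grips with 3 to 60 N. Pads are 16 mm wide; open, the fingers measure 119 mm over their backs; the gripper's body (75 mm by 177 mm) begins 78 mm behind the grasp point.
Start: joints at [-0.067, 0.3, 1.521, -0, 1.321, -0.067], TCP at [549.99, -0.002, 224.446] pointing down, gripper open.
Joint ranges: [-3.03, 3.03], [-0.79, 2.21], [0.23, 2.52], [-1.04, 4.18], [0, 3.07], [-2.55, 2.55]. Speed limits (rad/s): [2.22, 2.22, 2.57, 3.14, 3.14, 3.14].

### API

Orientations are given as [roll, pitch, yaw] about the fixed x, y, z axes, in that order (R = Rz(yaw) Ry(pitch) Rx(roll)).
In Python, from cell import manip gives the robot as it stands.
- The arm moves only by the tool jog_arm, never from a script. Its argument "series" is one flat list of numbers, 7 for each row, row after row: the turn, a rotation vector about the world's x, y, z in rad, then the shift along the world's x, y, z in m, then the opening, from -1 (shut) to 1 (fully open). A call has 1 to 20 rows; each row is the pose to reach, as a shift and turn from the pose commanded when the call began; what a row does not reach only later rows make up. A row lasts 1/8 s, in which the tool goes at most 62.5 mm and 10.7 degrees, less where a joint would pass 70% of its speed; a pose out of reach is approached as far as the arm can. A call with a gripper value outside its range is refused whole. The fingers move at their own pace and stop on an object; "squeeze" is the grip in N (left out, the last holds). Time passes only in rows, so rows that repeat a pose let the fingers close. It gives the time, the measured TCP pose, the force and the opening at its end, in the units of the state.
- manip.read_state(): the state, without advancing time (a new reading comes with each control period).
- manip.camera(name): name is "scene" or "side" or "wrist"; returns a dict with "color" (384x512x3 uint8, blue, green, red), "range_z" (384x512 float32, mm along the optical axis (not along the pixel's ray), 0 where there is no reading), "fx", "fy", "cx", "cy" (pixels), "pose" (4x4, takes a point from camera to world coordinates); the wrist camera has in their place "mount" (4x4, takes a point from camera to tool coordinates, whose origin is the TCP and whose axes are the tool frame's). Camera axes: x right, y down, z forward; pixel columns grow to the right and rows downward; lengths in mm; the calibration is good to about 2 mm. A picture is of the moment at which its call begins: read the wrist's pose just before it.
- manip.sign_off(): hands the job in, once; it reports no verdict.
The state is a dict: "clock": time; "joints": joint angles; "qd": joint speeds; "effort": joint torques, N m; "eef_pos": TCP position; "eef_rot": TCP orientation; "wrist_force": force on the tool from outside, world axes, zero at the start; "moment": the same for the moment, N m; "finger_gap": finger opening in mm.
Only numpy, scipy, OpenCV 4.12 (cv2) and the standard library are available. Lean on these libraries where they do the work, as an engineer would, in place of code of your own. Each camera call takes 0.05 s, during which the arm holds its last target.

### The job

Take the big round terrazzo disc out of the slotted wooden stand and stand it upright in the empty gap of the drying rack, between the steel tines and resting on the two rails. Lower it in gently rather than dropping it, let go, and leave the two small discs standing in the rack where they are.

Things in the scene. Friction and masses are not known exactly. Their poses are not given: they have to be found in the camera images.
- disc: Big grey terrazzo disc, 120 mm across, 16 mm thick, 0.3 to 0.5 kg, on edge in one of three slots of a low wooden stand (slots 52 mm apart, 21 wide, wood 47 high). Beside it there, to be left: a small disc and a square tile, tops up to 87 mm high; the big disc's top is at 130. Origin: its centre. x: its axis, across the thickness, level at start: grip the top of the rim along x. z up at start.
- gap: Rubber strip 24 x 34 mm on the rack's board, marking the one empty gap of three. Origin: under its centre, 10 mm above the table; z up, x across the gap, y along it. Tines 6 mm thick, tops 98 mm above the table, at x = +-21, y = +-40 mm: 36 mm clear. Rails along x at y = +-25 mm, tops 20 mm high. Seated, the big disc has its axis along x and its centre 65 mm straight above the origin.
- small_a: Small terrazzo disc, 72 mm across, 16 mm thick, standing upright in another of the rack's three gaps, which lie side by side 42 mm apart; its top is 84 mm above the table. Origin: its centre; x: its axis, across the thickness, level at start. Leave it.
- small_b: The second small disc, just like the first, upright in the remaining gap of the rack; its top is 84 mm above the table. Origin: its centre; x: its axis, level at start. Leave it.
There are look-alikes about, which are no part of the job. Leave any orange or yellow look-alike of the disc alone. Leave any yellow look-alike of the small_b alone.

How it is judged:
By the outcome, as a careful person would: the job done as asked, in the order asked, and still so for the second after the job is handed in, with the robot touching nothing.
It also fails if it takes over 40 s, if anything falls off the work surface, if the arm or the gripper's body presses on something with over 40 N, if the wrist force passes 120 N, or if a joint passes its speed limit or range.

## Working session

There is one attempt and no reset: what is moved stays moved. The work goes in short steps, Python scripts to look and compute and a tool call to move; the robot and the scene stay as the last step left them, time stands still between calls to the robot, and variables do not carry over. Pictures are saved under pics/ and viewed, and the job is handed in when it is done.

Besides the shell and the picture viewer there is one more tool, called in YAML: its name, and indented under it one key for each argument. jog_arm: Moves the arm, as the interface text tells. Its arguments: {"type":"object","properties":{"series":{"type":"array","items":{"type":"number"}},"squeeze":{"type":"number"}},"required":["series"]}

```bash
mkdir -p pics
python3 - <<'E'
from cell import manip
import cv2,numpy as np
s=manip.read_state();print(s)
for n in ["scene","side","wrist"]:
    c=manip.camera(n);cv2.imwrite(f"pics/{n}0.png",c["color"]);np.savez(f"{n}0.npz",**c)
    print(n,c["fx"],c["cx"],c["cy"],np.round(c.get("pose",c.get("mount")),3).tolist())
E
```

```text
{'clock': 0.0, 'joints': array([-6.65877312e-02,  3.00459267e-01,  1.52157715e+00, -6.21234013e-06,
        1.32068760e+00, -6.65799139e-02]), 'qd': array([-2.11158292e-03, -1.85255555e-03, -3.05877168e-04,  1.40963735e-05,
       -2.94078378e-04,  1.02810337e-03]), 'effort': array([-1.53750298e-03, -5.31805658e+01, -3.52735734e+01,  7.07558286e-02,
        2.43994006e-02, -4.79655944e-05]), 'eef_pos': array([5.49763369e+02, 1.80764928e-02, 2.23894470e+02]), 'eef_rot': array([-1.63205767,  1.56966495,  3.08032504]), 'wrist_force': array([0.06182793, 0.09504404, 0.42290439]), 'moment': array([ 0.05432352,  0.01477772, -0.0329187 ]), 'finger_gap': 93.92744091365114}
scene 377.55796675985437 252.53220604760375 194.04041953202463 [[-0.889, 0.345, -0.301, 797.06], [0.458, 0.653, -0.603, 724.548], [-0.012, -0.674, -0.738, 963.143], [0.0, 0.0, 0.0, 1.0]]
side 402.5417807910432 253.89427396299394 189.2707757513772 [[0.976, -0.156, 0.152, 278.904], [-0.218, -0.729, 0.649, -628.901], [0.009, -0.666, -0.746, 824.246], [0.0, 0.0, 0.0, 1.0]]
wrist 303.51994628979764 255.08161659938276 185.49738342205765 [[0.0, -0.247, 0.969, -159.736], [1.0, 0.0, -0.0, 1.368], [-0.0, 0.969, 0.247, -71.534], [0.0, 0.0, 0.0, 1.0]]
```

View pics/scene0.png

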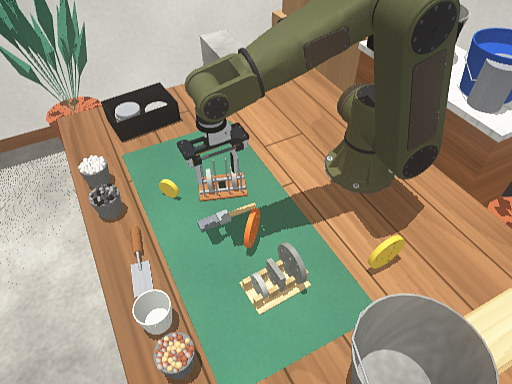

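View pics/side0.png

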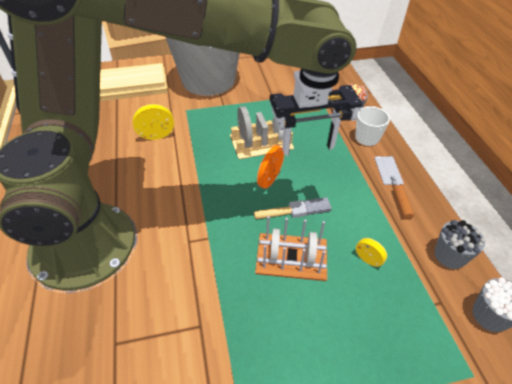

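View pics/wrist0.png

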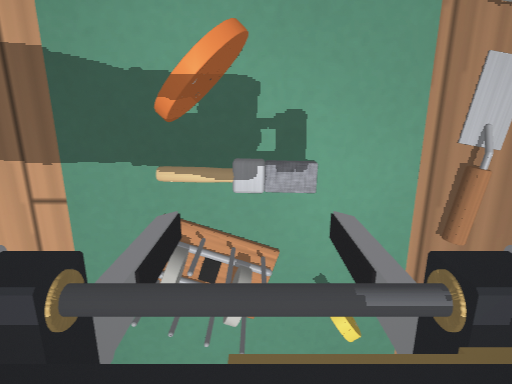

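```bash
cat > h.py <<'E'
import numpy as np,cv2
def cloud(c,pose=None):
    z=c["range_z"].astype(float);v,u=np.indices(z.shape)
    P=np.stack([(u-c["cx"])/c["fx"]*z,(v-c["cy"])/c["fy"]*z,z],-1)
    T=c["pose"] if pose is None else pose
    W=P@T[:3,:3].T+T[:3,3]; W[z<=0]=np.nan
    return W
E
python3 - <<'E'
from h import *
for n,(u0,u1,v0,v1) in dict(scene=(220,330,220,320),side=(215,315,90,170)).items():
    c=dict(np.load(n+"0.npz"));W=cloud(c)
    cv2.imwrite(f"pics/{n}_st.png",cv2.resize(c["color"][v0:v1,u0:u1],None,fx=6,fy=6,interpolation=cv2.INTER_CUBIC))
    w=W[v0:v1,u0:u1].reshape(-1,3)
    t=w[(w[:,2]>95)&(w[:,2]<140)]
    print(n,len(t),np.nanmin(t,0),np.nanmax(t,0))
    m=w[:,2]>25;print(np.nanmin(w[m],0),np.nanmax(w[m],0))
    # matt height check
    print(np.nanpercentile(w[:,2],[1,5,20,50,90,99]))
c=dict(np.load("side0.npz"));u0,u1,v0,v1=245,400,205,290
cv2.imwrite("pics/side_rk.png",cv2.resize(c["color"][v0:v1,u0:u1],None,fx=5,fy=5,interpolation=cv2.INTER_CUBIC))
W=cloud(c)
for p in [(262,240),(292,255),(258,273),(326,277),(275,245),(312,247)]: print(p,W[p[1],p[0]].round(1))
E
```

```text
scene 424 [446.33968883 112.89234574  95.04695013] [531.56278758 326.53593121 131.73685191]
[422.25756154  76.11781484  25.03096139] [595.65348346 333.33113545 131.73685191]
[ -3.87342417  -2.68547528  -1.00959475   1.00031254  63.33544671
 122.83410789]
side 449 [445.54956679  65.36023261  95.21429144] [529.79502888 321.63308301 131.98816215]
[422.02052137 -35.71247429  25.04205439] [595.00809393 325.21271951 393.19884399]
[-2.60681751e+00 -1.38088584e+00  3.12533089e-01  3.34175253e+00
  3.43546547e+02  3.71758599e+02]
(262, 240) [426.  -93.3  20.4]
(292, 255) [ 486.3 -146.    14.8]
(258, 273) [ 398.5 -171.     6.4]
(326, 277) [ 547.5 -214.9    8. ]
(275, 245) [ 440.5 -150.7   78. ]
(312, 247) [ 518.9 -173.3   78.3]
```

View pics/side_rk.png

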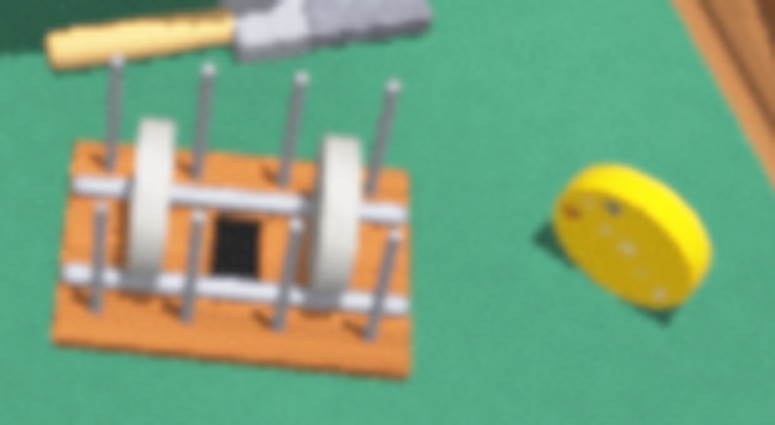

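View pics/side_st.png

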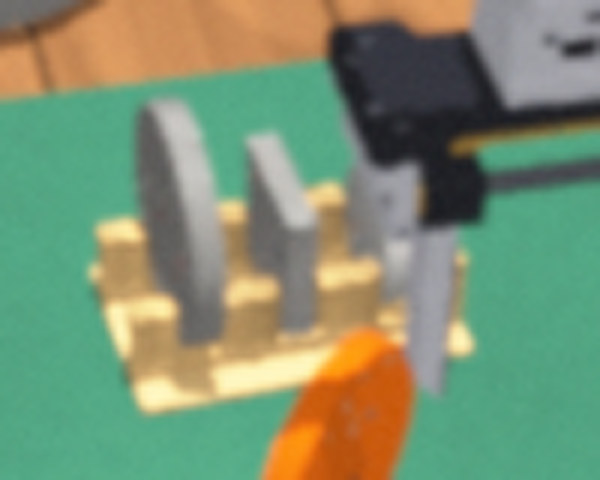

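View pics/scene_st.png

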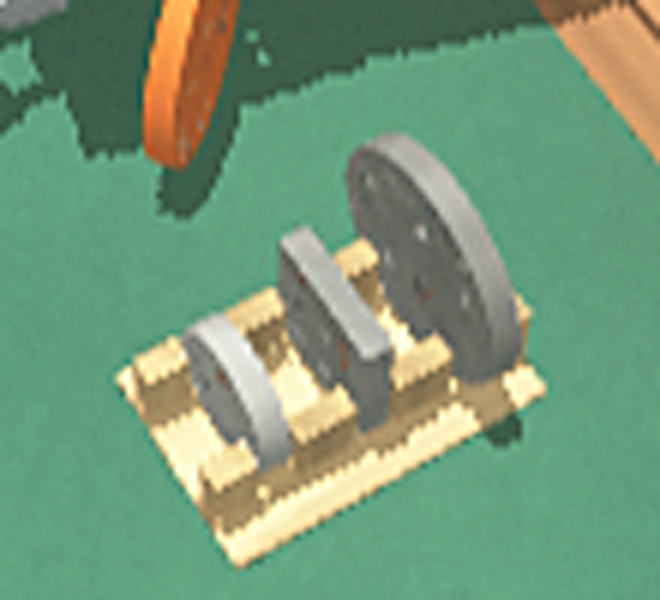

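Run:
```python
from h import *
from scipy import stats
C={n:dict(np.load(n+"0.npz")) for n in("scene","side")}
box=dict(scene=(275,312,238,290),side=(236,256,104,152))
for n,c in C.items():
    W=cloud(c);hsv=cv2.cvtColor(c["color"],cv2.COLOR_BGR2HSV)
    m=np.zeros(W.shape[:2],bool);u0,u1,v0,v1=box[n];m[v0:v1,u0:u1]=1
    m&=(hsv[...,1]<50)&(W[...,2]>55)&(W[...,2]<140)
    m&=(abs(W[...,1]-280)<80)
    p=W[m];print(n,len(p),p.min(0).round(1),p.max(0).round(1))
    np.save(n+"_disc.npy",p)
    t=p[p[:,2]>126];print("top",t.mean(0),len(t))
    # horizontal line fit, robust two-plane: x = a + b*y
    for z0,z1 in((55,80),(80,105),(105,125)):
        q=p[(p[:,2]>z0)&(p[:,2]<z1)]
        s=stats.theilslopes(q[:,0],q[:,1]-280);r=q[:,0]-s[1]-s[0]*(q[:,1]-280)
        print(z0,len(q),s[:2],np.percentile(r,[2,10,25,50,75,90,98]).round(1), q[:,1].min(),q[:,1].max())
c=C["side"];W=cloud(c);hsv=cv2.cvtColor(c["color"],cv2.COLOR_BGR2HSV)
def reg(mask,name):
    p=W[mask];print(name,len(p),p.mean(0).round(1));return p
v,u=np.indices(W.shape[:2]);R=(u>250)&(u<332)&(v>210)&(v<285)
rub=R&(hsv[...,2]<50)&(W[...,2]<25)
p=reg(rub,"rubber");print(cv2.minAreaRect(p[:,:2].astype(np.float32)))
b=R&(hsv[...,0]<20)&(hsv[...,1]>120)&(W[...,2]>3)&(W[...,2]<16)
p=reg(b,"board");print(cv2.minAreaRect(p[:,:2].astype(np.float32)),np.median(p[:,2]))
for nm,x0,x1 in(("a",270,281),("b",306,318)):
    d=(u>=x0)&(u<x1)&(v>225)&(v<268)&(W[...,2]>35)&(hsv[...,1]<60)
    p=reg(d,nm);t=p[p[:,2]>74];print(" top",t.mean(0).round(1),len(t)); print(cv2.minAreaRect(p[:,:2].astype(np.float32)))
t=R&(W[...,2]>88)&(W[...,2]<105)
k,l,s,cen=cv2.connectedComponentsWithStats(t.astype(np.uint8))
for i in range(1,k): print("tine",cen[i].round(1),W[l==i].mean(0).round(1),s[i,4])
```

```text
scene 713 [446.3 215.5  55. ] [516.7 333.3 131.7]
top [457.47627901 274.92002436 128.4557769 ] 77
55 188 (np.float64(-0.06024217824829549), np.float64(465.6535257061675)) [-13.   -2.9  -2.2  -1.6  -0.7  49.5  51.2] 217.22492874946101 333.3311354471888
80 267 (np.float64(-0.06984320567495822), np.float64(466.080249143631)) [-14.4  -7.   -3.1  -2.   38.4  45.1  49.8] 215.47646683371482 331.5321100376764
105 173 (np.float64(-0.08980191246744457), np.float64(462.8555915805377)) [-13.4 -11.2  -7.6  -0.9   0.9   1.6   2.3] 225.60200751056527 321.9702898197901
side 358 [446.6 207.7  55.2] [467.8 311.9 132. ]
top [456.5171394  266.44183873 128.69046311] 54
55 89 (np.float64(-0.08336523437908615), np.float64(447.2238067055554)) [-0.5 -0.   0.4  1.4  3.4  9.6 12.4] 207.70765302853147 311.85254503255953
80 110 (np.float64(-0.11754412783730908), np.float64(445.75449163279484)) [-0.7  0.   1.1  3.   6.  11.2 13.8] 209.5211280023599 309.99645891745445
105 99 (np.float64(-0.1624214174727646), np.float64(448.32325776064425)) [-4.5 -3.1 -1.6  1.1  5.   8.4 11.1] 219.80021958668806 309.5358393048299
r
[... 268 characters left out ...]
81) 10.153180926414507
a 217 [ 441.5 -143.5   71.9]
 top [ 444.7 -133.9   80.1] 128
((444.7251281738281, -133.57424926757812), (63.600067138671875, 15.904025077819824), 71.22914123535156)
b 264 [ 520.2 -168.8   69.2]
 top [ 524.2 -159.8   80.3] 138
((524.2042846679688, -160.37477111816406), (64.0064926147461, 16.2764949798584), 71.36412048339844)
tine [267.4 217.8] [438.6 -86.   94.9] 9
tine [285.7 219.7] [478.2 -99.7  94.2] 11
tine [304.1 221.6] [ 517.8 -113.2   93.5] 11
tine [322.9 222.7] [ 557.9 -126.5   95.6] 9
tine [264.2 247.1] [ 413.  -161.3   94. ] 12
tine [283.8 248.9] [ 452.7 -175.6   95.4] 10
tine [303.1 250.6] [ 492.1 -188.2   94.9] 11
tine [323.1 252.6] [ 532.3 -202.1   94.9] 11
```

```bash
python3 - <<'E'
from cell import manip
from scipy.spatial.transform import Rotation as R
s=manip.read_state();M=R.from_euler('xyz',s["eef_rot"]).as_matrix();print(M.round(4),np.arctan2(M[1,1],M[0,1]) if 0 else M[:,1])
E
python3 - <<'E'
from h import *
for n in("scene","side"):
    p=np.load(n+"_disc.npy");q=p[(p[:,2]<118)&(p[:,0]<475)]
    best=None;rng=np.random.default_rng(0)
    for i in range(800):
        a=q[rng.choice(len(q),3,0)];k=np.cross(a[1]-a[0],a[2]-a[0]);l=np.linalg.norm(k)
        if l<200 or abs(k[0])/l<.9:continue
        k=k/l;inl=abs((q-a[0])@k)<1.2
        if best is None or inl.sum()>best.sum():best=inl
    f=q[best];c=f.mean(0);k=np.linalg.svd(f-c)[2][2];k*=np.sign(k[0])
    print(n,len(q),best.sum(),c.round(1),k.round(3),"x at y=274,z=75",c[0]-(k[1]*(274-c[1])+k[2]*(75-c[2]))/k[0],f.min(0),f.max(0))
E
```

```text
[[-8.e-04  1.e+00  0.e+00]
 [ 1.e-04  0.e+00 -1.e+00]
 [-1.e+00 -8.e-04 -1.e-04]] [ 9.99999685e-01  2.98307110e-05 -7.93181878e-04]
scene 430 313 [464.1 275.6  86.4] [0.998 0.059 0.003] x at y=274,z=75 464.18221900850534 [460.04747367 215.47646683  55.0164292 ] [468.52528908 333.33113545 117.87404402]
side 263 157 [449.9 259.   86.2] [ 0.998  0.062 -0.006] x at y=274,z=75 448.9417762011344 [446.64472541 208.34739145  55.29040215] [454.10180144 311.85254503 117.929046  ]
```

jog_arm:
  series: [0,0,0.075,-0.02,0.06,0.02,1,0,0,0.075,-0.04,0.115,0.02,1,0,0,0.075,-0.06,0.17,0.02,1,0,0,0.075,-0.08,0.225,0.02,1,0,0,0.075,-0.0945,0.274,0.02,1,0,0,0.075,-0.0945,0.274,0.02,1,0,0,0.075,-0.0945,0.274,0.02,1]

```text
clock: 1.02
eef_pos: [455.6, 273.6, 244.2]
eef_rot: [-0.83, 1.57, -2.325]
wrist_force: [0.1, -0.4, 0.1]
finger_gap: 94.4
```

```bash
cat >> h.py <<'E'
def wristcloud(manip,name):
    from scipy.spatial.transform import Rotation as R
    s=manip.read_state();c=manip.camera("wrist")
    T=np.eye(4);T[:3,:3]=R.from_euler('xyz',s["eef_rot"]).as_matrix();T[:3,3]=s["eef_pos"]
    cv2.imwrite(f"pics/{name}.png",c["color"]);np.savez(name+".npz",**c,T=T)
    print(s["eef_pos"].round(1),T[:3,1].round(3))
    return c,cloud(c,T@c["mount"]),T
E
python3 - <<'E'
from h import *
from cell import manip
c,W,T=wristcloud(manip,"w1")
m=(W[...,2]>118)&(W[...,2]<136);hsv=cv2.cvtColor(c["color"],cv2.COLOR_BGR2HSV)
m&=(hsv[...,1]<60)
p=W[m];print(len(p),p.min(0),p.max(0),cv2.minAreaRect(p[:,:2].astype(np.float32)))
for z0 in (118,122,126):
    q=p[(p[:,2]>z0)];print(z0,q.mean(0),q.min(0),q.max(0))
E
```

```text
[455.6 273.6 244.2] [ 0.997  0.075 -0.   ]
1135 [450.52323216 235.46240548 118.01634038] [469.42007075 307.59883384 131.06365436] ((459.8426208496094, 271.8470153808594), (15.50041389465332, 72.24531555175781), 3.932586431503296)
118 [459.49095535 273.70570142 125.86480268] [450.52323216 235.46240548 118.01634038] [469.42007075 307.59883384 131.06365436]
122 [459.59273271 272.39197385 127.05497066] [451.07894124 240.32169788 122.01156939] [468.8652275  300.99182383 131.06365436]
126 [459.55172759 271.60293185 128.25698426] [451.10430691 247.96175431 126.00055176] [468.65447113 294.24032132 131.06365436]
```

View pics/w1.png

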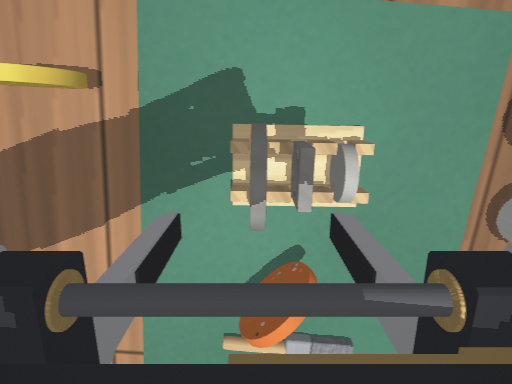

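jog_arm:
  series: [0,0,-0.007,0.002,-0.001,-0.03,0.1,0,0,-0.007,0.002,-0.001,-0.06,0.1,0,0,-0.007,0.002,-0.001,-0.09,0.1,0,0,-0.007,0.002,-0.001,-0.115,0.1,0,0,-0.007,0.002,-0.001,-0.133,0.1,0,0,-0.007,0.002,-0.001,-0.133,0.1]
  squeeze: 25

```text
clock: 1.82
eef_pos: [457.5, 271.7, 110.5]
eef_rot: [-1.148, 1.569, -2.652]
wrist_force: [0.3, 0.3, 0.6]
finger_gap: 51.7
```

Run:
```python
from h import *
from cell import manip
c,W,T=wristcloud(manip,"w2"); cv2.imwrite("pics/w2s.png",manip.camera("scene")["color"][210:310,220:330].repeat(5,0).repeat(5,1))
```

```text
[457.5 271.7 110.5] [ 0.998  0.066 -0.002]
```

View pics/w2.png

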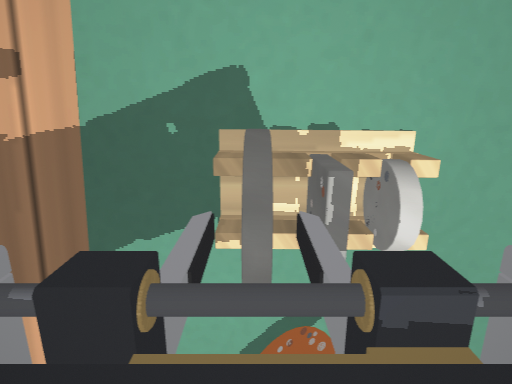

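View pics/w2s.png

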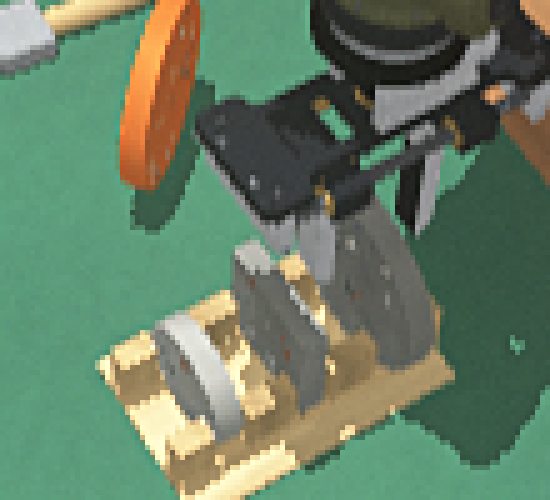

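jog_arm:
  series: [0,0,0,0.0005,0.001,0,-1,0,0,0,0.0005,0.001,0,-1,0,0,0,0.0005,0.001,0,-1,0,0,0,0.0005,0.001,0,-1,0,0,0,0.0005,0.001,0,-1,0,0,0,0.0005,0.001,0,-1]
  squeeze: 30

```text
clock: 2.68
eef_pos: [458.0, 274.0, 111.5]
eef_rot: [1.751, 1.571, 0.248]
wrist_force: [0.5, 0.9, 0.3]
finger_gap: 15.9
```

jog_arm:
  series: [0,0,0,0,0,0.01,-1,0,0,0,0,0,0.025,-1,0,0,0,0,0,0.045,-1,0,0,0,0,0,0.07,-1,0,0,0,0,0,0.095,-1,0,0,0,0,0,0.12,-1,0,0,0,0,0,0.14,-1,0,0,0,0,0,0.15,-1,0,0,0,0,0,0.15,-1,0,0,0,0,0,0.15,-1]

```text
clock: 3.92
eef_pos: [457.7, 273.9, 260.7]
eef_rot: [-1.158, 1.57, -2.661]
wrist_force: [0.1, 0.2, -3.0]
finger_gap: 15.9
```

Run:
```python
from h import *
from cell import manip
c,W,T=wristcloud(manip,"w3");s=manip.camera("scene"); np.savez("scene3.npz",**s)
cv2.imwrite("pics/s3.png",s["color"]);print(manip.read_state()["wrist_force"],manip.read_state()["moment"])
```

```text
[457.7 273.9 260.7] [ 0.998  0.068 -0.001]
[ 0.27545688  0.62773335 -3.38006252] [ 0.03986895 -0.05159349  0.00593125]
```

View pics/s3.png

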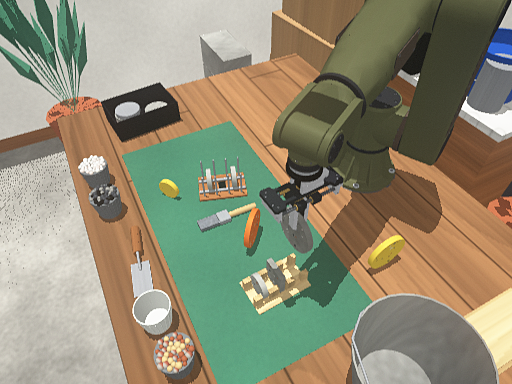

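View pics/w3.png

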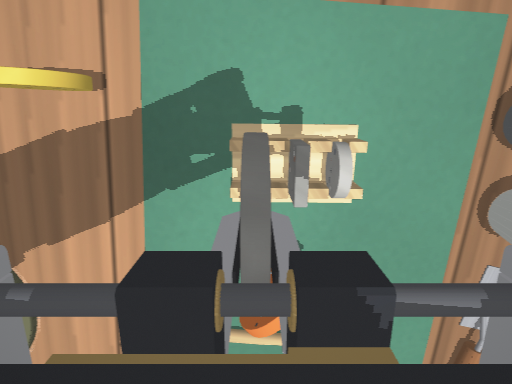

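Run:
```python
from h import *
c=dict(np.load("scene3.npz"));W=cloud(c);hsv=cv2.cvtColor(c["color"],cv2.COLOR_BGR2HSV)
v,u=np.indices(W.shape[:2]);R=(u>192)&(u<252)&(v>150)&(v<206)
t=R&(W[...,2]>88)&(W[...,2]<105)
k,l,s,cen=cv2.connectedComponentsWithStats(t.astype(np.uint8),connectivity=8)
for i in range(1,k): print("tine",cen[i].round(1),W[l==i].mean(0).round(1),s[i,4])
rub=R&(hsv[...,2]<60)&(W[...,2]<25)
p=W[rub];print(len(p),p.mean(0),cv2.minAreaRect(p[:,:2].astype(np.float32)))
b=R&(hsv[...,0]<20)&(hsv[...,1]>120)&(W[...,2]>3)&(W[...,2]<16)
print(cv2.minAreaRect(W[b][:,:2].astype(np.float32)))
d=R&(W[...,2]>60)&(W[...,2]<88)&(hsv[...,1]<60)
p=W[d];print(len(p))
k,l,s,cen=cv2.connectedComponentsWithStats(d.astype(np.uint8),connectivity=8)
for i in range(1,k):
  if s[i,4]>30: print("disc",cen[i].round(1),W[l==i].mean(0).round(1),s[i,4],cv2.minAreaRect(W[l==i][:,:2].astype(np.float32)))
cv2.imwrite("pics/s3r.png",cv2.resize(c["color"][145:210,185:260],None,fx=8,fy=8,interpolation=cv2.INTER_CUBIC))
```

```text
tine [237.4 158.2] [ 412.6 -157.4   93.8] 5
tine [225.  159.5] [ 453.2 -170.4   94.8] 2
tine [200.4 162.2] [ 532.5 -196.7   95.2] 5
tine [212.5 161. ] [ 493.6 -184.    94.2] 6
tine [227.5 176. ] [478.7 -94.5  94.3] 6
tine [240.6 174.8] [438.1 -80.5  93.2] 5
tine [214.5 177.5] [ 519.1 -107.8   94.6] 4
tine [201.6 178.8] [ 558.1 -123.2   93.3] 5
35 [ 483.78830093 -143.08561135   12.71656806] ((483.59552001953125, -145.96200561523438), (31.746938705444336, 21.851041793823242), 74.32249450683594)
((485.2932434082031, -140.5863494873047), (116.18761444091797, 163.4432373046875), 70.06534576416016)
229
disc [233.1 173.5] [ 450.1 -115.1   74.9] 75 ((448.11126708984375, -120.58731842041016), (59.31877899169922, 15.492557525634766), 72.23702239990234)
disc [208.2 176.2] [ 529.1 -141.7   75.5] 71 ((526.9267578125, -149.0360107421875), (61.45664978027344, 16.116985321044922), 71.28762817382812)
```

View pics/s3r.png

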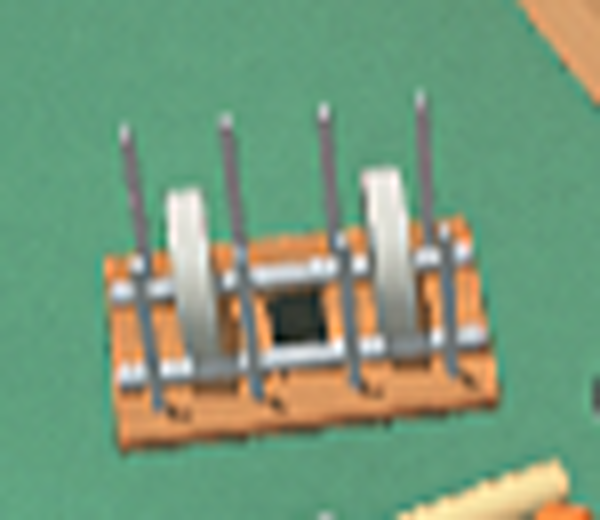

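jog_arm:
  series: [0,0,-0.02,0.001,-0.015,0,-1,0,0,-0.06,0.003,-0.045,0,-1,0,0,-0.1,0.006,-0.09,0,-1,0,0,-0.14,0.009,-0.14,0,-1,0,0,-0.19,0.012,-0.19,0,-1,0,0,-0.24,0.016,-0.24,0,-1,0,0,-0.29,0.019,-0.29,0,-1,0,0,-0.33,0.022,-0.34,0,-1,0,0,-0.36,0.025,-0.38,0,-1,0,0,-0.385,0.027,-0.405,0,-1,0,0,-0.394,0.0275,-0.4157,0,-1,0,0,-0.394,0.0275,-0.4157,0,-1,0,0,-0.394,0.0275,-0.4157,0,-1,0,0,-0.394,0.0275,-0.4157,0,-1]

```text
clock: 5.78
eef_pos: [485.5, -141.0, 261.6]
eef_rot: [1.908, 1.571, 0.012]
wrist_force: [-0.4, -0.2, -3.8]
finger_gap: 15.4
```

Run:
```python
from h import *
from cell import manip
c,W,T=wristcloud(manip,"w4")
for n in("scene","side"):
    s=manip.camera(n); np.savez(n+"4.npz",**s);cv2.imwrite(f"pics/{n}4.png",s["color"])
```

```text
[ 485.5 -141.   261.6] [ 0.948 -0.319  0.   ]
```

View pics/w4.png

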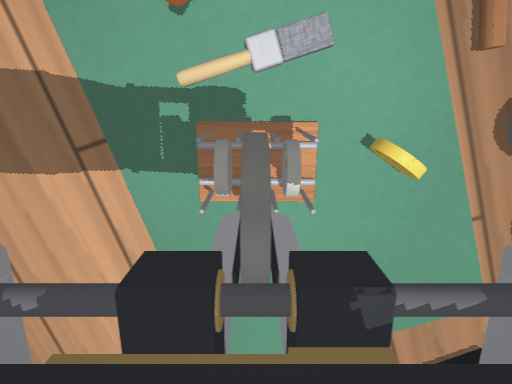

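View pics/side4.png

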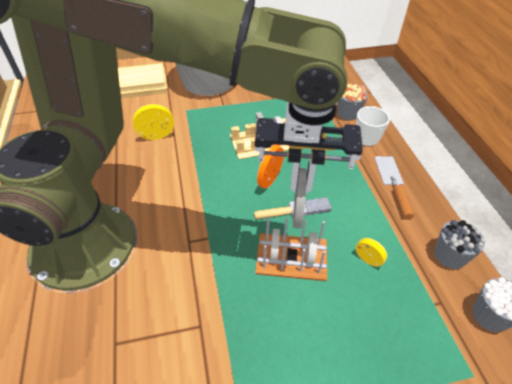

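View pics/scene4.png

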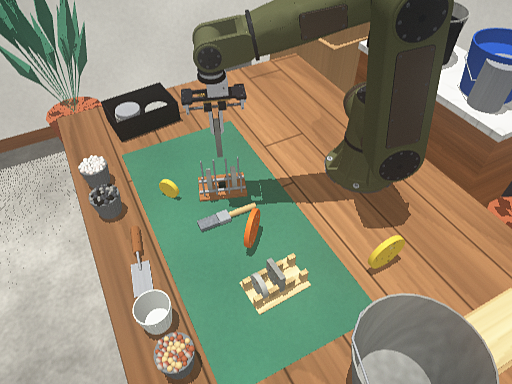

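Run:
```python
from h import *
a=-0.3265;ux=np.array([np.cos(a),np.sin(a)]);uy=np.array([-ux[1],ux[0]])
def ana(W,col,nm,box):
    hsv=cv2.cvtColor(col,cv2.COLOR_BGR2HSV)
    x=(W[...,:2]-[485.5,-141])@ux; y=(W[...,:2]-[485.5,-141])@uy;z=W[...,2]
    near=(abs(x)<90)&(abs(y)<80)
    d=near&(z>165)&(z<235)&(abs(x)<30)&(hsv[...,1]<70)
    print(nm,"held n",d.sum(),"x",np.percentile(x[d],[2,50,98]).round(1),"y",np.percentile(y[d],[0,2,50,98,100]).round(1),"zmin",np.nanmin(np.where(near&(z>130)&(abs(x)<30),z,np.nan)))
    b=near&(hsv[...,0]<20)&(hsv[...,1]>120)&(z>3)&(z<16)
    print("  board x",np.percentile(x[b],[1,99]).round(1),"y",np.percentile(y[b],[1,99]).round(1), np.mean(np.percentile(x[b],[1,99])),np.mean(np.percentile(y[b],[1,99])))
    s=near&(z>60)&(z<88)&(hsv[...,1]<60)
    for sg in(-1,1):
        m=s&(x*sg>25)&(x*sg<60);print("  small",sg,m.sum(),"x",np.percentile(x[m],[3,50,97]).round(1),"y",np.percentile(y[m],[0,100]).round(1))
    t=near&(z>88)&(z<105)
    print("  tines n",t.sum(),[ (round(float(x[t&(y*q>0)&(abs(x-X)<12)].mean()),1),round(float(y[t&(y*q>0)&(abs(x-X)<12)].mean()),1)) for q in(-1,1) for X in(-63,-21,21,63) if (t&(y*q>0)&(abs(x-X)<12)).sum()])
for n in("scene","side"):
    c=dict(np.load(n+"4.npz"));ana(cloud(c),c["color"],n,None)
c=dict(np.load("w4.npz"));ana(cloud(c,c["T"]@c["mount"]),c["color"],"wrist",None)
```

```text
scene held n 64 x [-9.8 -1.6  5.7] y [-38.8 -12.3  55.1  58.9  59.2] zmin 171.0819494340193
  board x [-79.8  79.6] y [-54.7  57.3] -0.08151225441685028 1.2922392528232898
  small -1 75 x [-49.5 -41.6 -34.2] y [-24.5  34.9]
  small 1 69 x [34.  41.1 48.3] y [-26.5  34.5]
  tines n 40 [(-63.8, -39.0), (-20.9, -35.8), (21.5, -39.6), (62.7, -37.4), (-64.0, 42.6), (-21.3, 41.7), (21.6, 41.4), (63.0, 41.0)]
side held n 138 x [-9.1 -4.6  6.1] y [-64.9 -64.2 -61.6   9.4  18. ] zmin 167.86449865662848
  board x [-78.1  81.7] y [-57.8  52. ] 1.775323786559042 -2.9075014950253504
  small -1 185 x [-59.6 -41.  -33.5] y [-44.5  37.8]
  small 1 199 x [34.9 41.9 50.4] y [-35.7  27. ]
  tines n 87 [(-62.2, -42.4), (-19.7, -43.2), (21.6, -42.3), (64.0, -43.2), (-62.0, 37.5), (-20.0, 37.2), (21.4, 36.2), (63.9, 37.2)]
wrist held n 138 x [-6.1  0.8  8.5] y [53.7 54.3 55.8 56.9 56.9] zmin 219.0194881594988
  board x [-76.3  82.8] y [-54.2  54.2] 3.2483084635955635 0.016743828583454246
  small -1 861 x [-57.1 -37.8 -30.1] y [-40.4  42.3]
  small 1 799 x [37.8 44.4 52.5] y [-38.8  42.3]
  tines n 222 [(-58.5, -39.6), (-17.5, -38.6), (24.7, -39.2), (66.2, -39.7), (-58.5, 39.6), (-17.0, 39.7), (24.5, 39.7), (66.2, 39.7)]
```

jog_arm:
  series: [0,0,0,0.0028,0.0012,0,-1,0,0,0,0.0028,0.0012,-0.015,-1,0,0,0,0.0028,0.0012,-0.035,-1,0,0,0,0.0028,0.0012,-0.055,-1,0,0,0,0.0028,0.0012,-0.075,-1,0,0,0,0.0028,0.0012,-0.095,-1,0,0,0,0.0028,0.0012,-0.112,-1,0,0,0,0.0028,0.0012,-0.124,-1,0,0,0,0.0028,0.0012,-0.13,-1,0,0,0,0.0028,0.0012,-0.13,-1,0,0,0,0.0028,0.0012,-0.13,-1]

```text
clock: 7.3
eef_pos: [488.6, -140.6, 132.0]
eef_rot: [1.558, 1.57, -0.339]
wrist_force: [-0.8, -0.2, -3.2]
finger_gap: 15.6
```

Run:
```python
from h import *
from cell import manip
c,W,T=wristcloud(manip,"w5")
for n,(u0,u1,v0,v1) in dict(scene=(170,270,130,215),side=(230,350,170,290)).items():
    s=manip.camera(n); np.savez(n+"5.npz",**s);cv2.imwrite(f"pics/{n}5.png",cv2.resize(s["color"][v0:v1,u0:u1],None,fx=5,fy=5,interpolation=cv2.INTER_CUBIC))
```

```text
[ 488.6 -140.6  132. ] [ 0.947 -0.32   0.001]
```

View pics/side5.png

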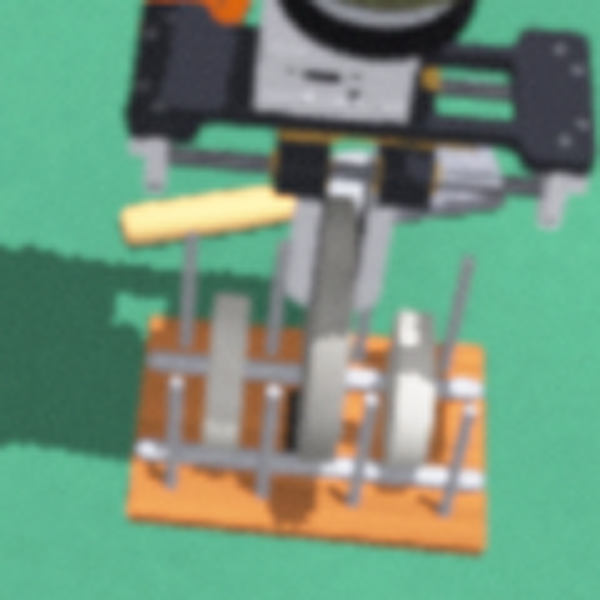

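View pics/scene5.png

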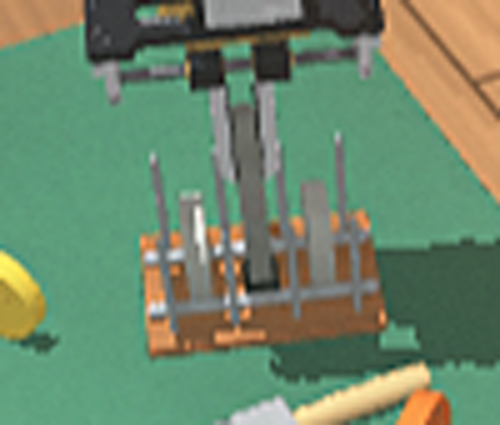

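View pics/w5.png

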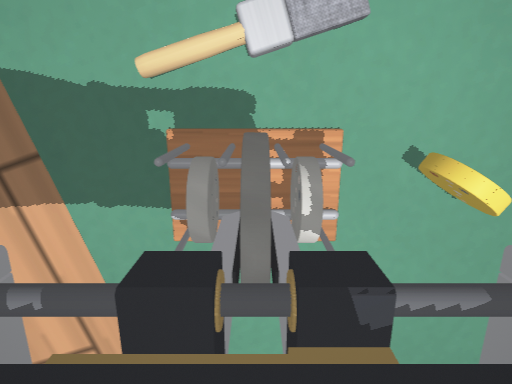

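jog_arm:
  series: [0,0,0,0,0,-0.003,-1,0,0,0,0,0,-0.006,-1,0,0,0,0,0,-0.009,-1,0,0,0,0,0,-0.0115,-1,0,0,0,0,0,-0.0135,-1,0,0,0,0,0,-0.0145,-1,0,0,0,0,0,-0.0145,-1]

```text
clock: 8.32
eef_pos: [488.3, -140.5, 116.9]
eef_rot: [-1.596, 1.571, 2.79]
wrist_force: [-1.1, 0.3, -2.8]
finger_gap: 15.7
```

jog_arm:
  series: [0,0,0,0,0,-0.0005,-1,0,0,0,0,0,-0.001,-1,0,0,0,0,0,-0.001,-1]

```text
clock: 8.7
eef_pos: [488.5, -140.5, 116.6]
eef_rot: [1.592, 1.57, -0.305]
wrist_force: [-1.1, -0.0, 4.8]
finger_gap: 15.8
```

jog_arm:
  series: [0,0,0,0,0,0.0005,-1,0,0,0,0,0,0.0005,-0.6,0,0,0,0,0,0.0005,-0.5,0,0,0,0,0,0.0005,-0.4,0,0,0,0,0,0.0005,-0.3,0,0,0,0,0,0.0005,-0.2,0,0,0,0,0,0.0005,-0.2,0,0,0,0,0,0.0005,-0.2]
  squeeze: 5

```text
clock: 9.7
eef_pos: [488.3, -140.5, 116.4]
eef_rot: [-0.675, 1.571, -2.572]
wrist_force: [-0.4, -0.3, 0.1]
finger_gap: 37.6
```

Run:
```python
from h import *
from cell import manip
c,W,T=wristcloud(manip,"w6")
for n,(u0,u1,v0,v1) in dict(side=(230,350,170,290)).items():
    s=manip.camera(n);cv2.imwrite(f"pics/{n}6.png",cv2.resize(s["color"][v0:v1,u0:u1],None,fx=5,fy=5,interpolation=cv2.INTER_CUBIC))
```

```text
[ 488.3 -140.5  116.4] [ 0.947 -0.32  -0.   ]
```

View pics/side6.png

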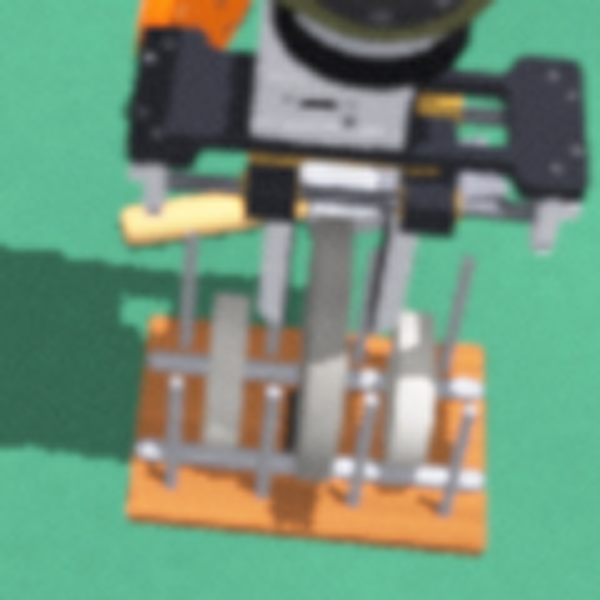

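View pics/w6.png

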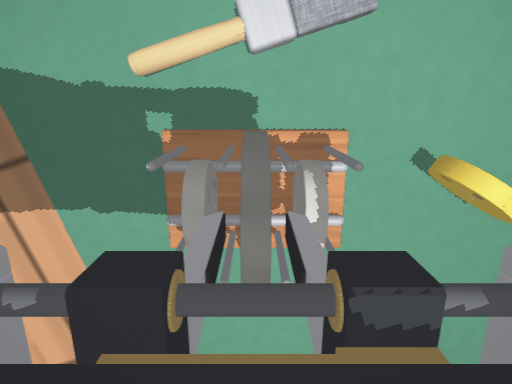

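The disc stands free between the open fingers. I'll retreat straight up.

jog_arm:
  series: [0,0,0,0,0,0.01,-0.2,0,0,0,0,0,0.025,-0.2,0,0,0,0,0,0.05,-0.2,0,0,0,0,0,0.08,-0.2,0,0,0,0,0,0.12,-0.2,0,0,0,0,0.05,0.15,-0.2,0,0,0,0,0.1,0.15,-0.2,0,0,0,0,0.15,0.15,-0.2,0,0,0,0,0.2,0.15,-0.2,0,0,0,0,0.2,0.15,-0.2,0,0,0,0,0.2,0.15,-0.2]

```text
clock: 11.18
eef_pos: [488.3, 59.1, 267.2]
eef_rot: [1.68, 1.57, -0.216]
wrist_force: [0.8, -0.5, 0.7]
finger_gap: 37.5
```

Run:
```python
from h import *
from cell import manip
a=-0.3265;ux=np.array([np.cos(a),np.sin(a)]);uy=np.array([-ux[1],ux[0]])
for n,(u0,u1,v0,v1) in dict(side=(230,350,190,290),scene=(170,270,130,215)).items():
    c=manip.camera(n);cv2.imwrite(f"pics/{n}7.png",cv2.resize(c["color"][v0:v1,u0:u1],None,fx=5,fy=5,interpolation=cv2.INTER_CUBIC))
    W=cloud(c);hsv=cv2.cvtColor(c["color"],cv2.COLOR_BGR2HSV)
    x=(W[...,:2]-[485.5,-141])@ux; y=(W[...,:2]-[485.5,-141])@uy;z=W[...,2]
    near=(abs(x)<90)&(abs(y)<80);t=near&(z>88)&(z<100)&(abs(abs(y)-40)<8)
    for z0,z1 in((40,70),(70,90),(105,125),(125,145)):
        d=near&(abs(x)<17)&(z>z0)&(z<z1)&(hsv[...,1]<70);print(n,z0,d.sum(),np.percentile(x[d],[3,50,97]).round(1),np.percentile(y[d],[0,50,100]).round(1),z[d].max())
    for sg in(-1,1):
        m=near&(z>60)&(z<88)&(hsv[...,1]<60)&(x*sg>25)&(x*sg<60);print("  small",sg,m.sum(),np.percentile(x[m],[3,50,97]).round(1),np.percentile(y[m],[0,100]).round(1),z[m].max())
```

```text
side 40 26 [-6.8 -3.7  7.2] [-61.3 -59.1  26. ] 69.74982484811335
side 70 55 [-6.7 -1.2  8.4] [-62.3 -60.1  23. ] 89.70494764601563
side 105 118 [-6.6  0.5  8.4] [-54.5 -42.2  43.7] 124.9100469995193
side 125 178 [-6.1  0.8  8.4] [-35.7 -10.3  30.7] 137.50022238464305
  small -1 181 [-48.9 -41.  -33.5] [-43.6  37.8] 87.06888158599884
  small 1 200 [34.9 41.9 50.4] [-36.7  26.4] 85.78973475159444
scene 40 21 [-6.1  0.8  8.2] [-9.1 55.7 60.7] 68.45257762447147
scene 70 24 [-7.3 -1.   6.1] [50.7 57.8 62.4] 89.37304452398325
scene 105 44 [-7.2  0.2  7.8] [26.2 40.7 55. ] 124.31693250418198
scene 125 64 [-7.3 -0.2  7.3] [-27.5   8.5  34.1] 136.08036528799528
  small -1 64 [-49.2 -40.9 -34.2] [-23.7  34.9] 84.75357437787056
  small 1 69 [34.  41.4 48.2] [-27.9  34.4] 86.04333759819178
```

View pics/side7.png

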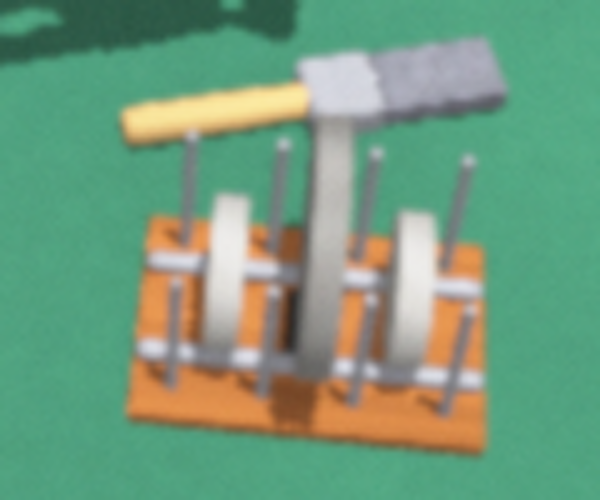

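View pics/scene7.png

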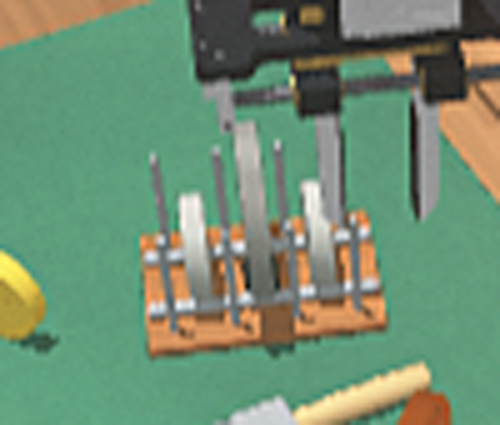

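The disc is upright and centred in the gap, with its top at about 136 mm (135 expected). The two small discs read the same as before.

```bash
python3 -c "
from cell import manip
print(manip.sign_off())"
```

```text
the job is handed in; nothing more can be done
None
```

I took the big terrazzo disc out of the stand, stood it in the rack's empty gap and let go. I handed the job in at about 11 s on the robot's clock.

- **Lowering:** I brought it down in small steps. At the rails the vertical wrist force went from about -3 N to +5 N. I then eased up half a millimetre and opened the fingers.
- **Last checks:** Both outside cameras show the disc upright and within about 1 mm of the gap's centre. Its top reads 136–137.5 mm, against 135 expected. The small discs are where they were, and the arm was clear of everything.
- **Disagreements:** The cameras differed by 2–5 mm on absolute positions. I shifted about 3 mm before lowering, using the disc-to-rack offset as each camera saw it. No check failed.

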